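# Fill the tablet tin, close it with its double lid and take the outer lid off again

## Robot

A 6-joint arm with a two-finger parallel gripper is mounted at the origin on the work surface. World frame = base frame: x ahead of the robot, y to its left, z up, the work surface at z = 0. Lengths are in m, angles in degrees, forces in N, time in s.
With the tool pointing down it reaches from about 0.4 to 0.825 m from the base axis. Payload 7 kg.
Tool frame: the origin (TCP) lies on the centre line of the jaws, within the pads' length; the fingertips stand 19 mm ahead of it and the grasp point (between the pads) is the TCP; z points along the fingers, y is the line along which they close (so a half turn about z gives the same grasp; the last joint's range is limited). The gripper opens to 88 mm and grips with 3 to 60 N. Pads are 19 mm wide; open, the fingers measure 130 mm over their backs; the gripper's body (78 mm by 193 mm) begins 47 mm behind the grasp point.
Start: joints at [93.799, 20.546, 0.682, 0, -70.136, -16.507], TCP at [0.149, 0.658, 0.246] pointing down, gripper open.
Joint ranges: [-176.03, 176.03], [-82.01, 121.73], [-58.28, 71.71], [-173.87, 95.51], [-174.79, -0.11], [-173.66, 173.66]. Speed limits (degrees/s): [136.94, 136.94, 172.46, 180, 180, 180].

## Interface

Orientations are given as [roll, pitch, yaw] about the fixed x, y, z axes, in that order (R = Rz(yaw) Ry(pitch) Rx(roll)).
In Python, from plant import get_state, capture, close_job gives the robot as it stands.
- The arm moves only by the tool apply_moves, never from a script. Its argument "targets" is a list of rows, each a list of 7 numbers: the opening, from 0 (shut) to 1 (fully open), then the shift along the tool's x, y, z normalised to -1 to 1, where 1 is 1000 mm, then the turn, a rotation vector about the tool's x, y, z normalised to -1 to 1, where 1 is 90 degrees. In form: [[claw, tx, ty, tz, ax, ay, az], ...]. A call has 1 to 20 rows; each row shifts and turns the commanded pose from where the row before left it, along the tool's axes as they then stand; what a row does not reach is not made up. A row lasts 1/12 s, in which the tool goes at most 41.7 mm and 7.16 degrees, less where a joint would pass 70% of its speed; a pose out of reach is approached as far as the arm can. A call with a number of a shift or a turn outside -1 to 1 is refused whole. A call with a gripper value outside its range is refused whole. The fingers move at their own pace and stop on an object; "newtons" is the grip in N (left out, the last holds). Time passes only in rows, so rows that do not move let the fingers close. It gives the time, the measured TCP pose, the force, the opening and the grip force at its end, in the units of the state.
- get_state(): the state, without advancing time (a new reading comes with each control period).
- capture(name): name is "side" or "top" or "wrist"; returns a dict with "frame" (384x512x3 uint8, red, green, blue), "range_z" (384x512 float32, m along the optical axis (not along the pixel's ray), 0 where there is no reading), "camera_matrix" (3x3 intrinsics, pixels), "k1" (the pictures are not rectified: a ray, as slopes to the right and down, at radius r is drawn at 1 + k1 r^2 times it, then the intrinsics apply), "T" (4x4, takes a point from camera to world coordinates). Camera axes: x right, y down, z forward; pixel columns grow to the right and rows downward; lengths in m; the calibration is good to about 2 mm. A picture is of the moment at which its call begins.
- close_job(): hands the job in; it is judged then, once.
The state is a dict: "time_s": time; "joints": joint angles; "qd": joint speeds; "joint_torque": joint torques, N m; "tcp_pos": TCP position; "eef_rot": TCP orientation; "contact_force": force on the tool from outside, world axes, zero at the start; "moment": the same for the moment, N m; "gripper_width": finger opening in m; "gripper_force": force on a finger pad.
Only numpy, scipy, OpenCV 4.12 (cv2) and the standard library are available. Lean on these libraries where they do the work, as an engineer would, in place of code of your own. Each camera call takes 0.05 s, during which the arm holds its last target. There are 200 camera calls.

## Task

Tidy the folding table: first put both round detergent tablets into the steel tin and the clothes peg into the shallow tray. Then bring the nested pair of lids over together (the tall knob lifts both) and lower it onto the tin, which stays where it stands, until the inner lid is fully seated on the rim; after that lift the outer lid alone off again (by its neck), leaving the inner lid seated and undisturbed. Finish while still holding the outer lid level in the air, its lower edge at least two centimetres above the top of the knob; do not put it down or let go, and leave the cup, the brush and the jar alone.

Things in the scene. Friction and masses are not known exactly. Their poses are not given: they have to be found in the camera images.
- tin: Loose round open steel tin, 0.8 kg, 132 mm outside diameter, 75 mm high, wall 4 mm, floor 4 mm thick (inside 124 mm across). Origin: centre of its underside; z up. Its rim is 75 mm above the origin.
- inner_lid: Inner lid, grey plastic, 0.14 kg: flange 128 mm across, 4 mm thick, that sits on the tin's rim; plug below it 114 mm across, 12 mm deep; straight wooden knob, 26 mm diameter, top 70 mm above the origin. Origin: centre of the flange's underside (seated: 75 mm above the tin's origin); z up the knob. At the start it stands on its plug on the table, origin 12 mm up, the outer lid over it.
- outer_lid: Outer lid, aluminium, 0.16 kg: plate 152 mm across, 4 mm thick; neck (tube 54 mm outside, 42 inside) from 4 to 38 mm above the origin; skirt, 144 mm inside, down to 13 mm below it. Origin: centre of the plate's underside. Lies loose on the inner lid's flange, origin 4 mm above that lid's; the knob passes through the neck, 28 mm out of its top: the knob lifts both lids, the neck only this one.
- tray: Shallow open white plastic tray, fixed to the table, outside 120 mm (its x) by 160 mm (its y), 40 mm high, walls 4 mm, floor 4 mm. Origin: centre of its underside.
- tablet0: Pale round detergent tablet lying flat, 34 mm diameter, 20 mm high, 25 g. Origin: centre of its underside.
- tablet1: A second, equal detergent tablet (34 mm diameter, 20 mm high, 25 g). Origin: centre of its underside.
- peg: Wooden clothes peg lying on the table, 76 mm long (its x), 12 mm wide (its y), 14 mm high, 12 g. Origin: centre of its underside.
- coin_cup: Bystander: red plastic cup, 72 mm across, 50 mm high, just beyond the work. Origin: centre of its underside.
- lint_brush: Bystander: brush lying at the robot's right, handle along its x. Origin on its underside.
- stain_jar: Bystander: closed jar, 60 mm across, 85 mm high, at the robot's left. Origin: centre of its underside.
There are look-alikes about, which are no part of the job. Of the things that look like the peg, take the one that is farthest from the robot's base at the start.

How it is judged:
By the outcome, as a careful person would: the job done as asked, in the order asked, and still so for the second after the job is handed in, while the arm keeps its last pose, push and grip.
It also fails if it takes over 72 s, if anything falls off the work surface, if the arm or the gripper's body presses on something with over 40 N, if the wrist force passes 120 N, or if a joint passes its speed limit or range.

## Working session

There is one attempt and no reset: what is moved stays moved. The work goes in short steps, Python scripts to look and compute and a tool call to move; the robot and the scene stay as the last step left them, time stands still between calls to the robot, and variables do not carry over. Pictures are saved under pics/ and viewed, at most 10 in all, crops included, and the job is handed in when it is done.

Besides the shell and the picture viewer there is one more tool, called after "Emit:" as name([rows], argument=value, ...), one row to a line, values as JSON. apply_moves: Moves the arm, as the interface text tells. Scaled input: -1 to 1 covers 1000 mm each way for a shift and 90 degrees each way for a turn. Its arguments: {"type":"object","properties":{"targets":{"type":"array","items":{"type":"array","items":{"type":"number"}}},"newtons":{"type":"number"}},"required":["targets"]}

```bash
mkdir -p pics; ls; cat > h.py <<'E'
import numpy as np, cv2
from plant import get_state, capture
def cap(n,f=None):
    c=capture(n)
    if f: cv2.imwrite('pics/'+f,c['frame'][:,:,::-1])
    return c
def pts(c):
    """world point of every pixel from depth"""
    h,w=c['range_z'].shape
    v,u=np.mgrid[0:h,0:w]
    K=c['camera_matrix']
    d=rays(c,np.stack([u.ravel(),v.ravel()],1).astype(float))
    P=d*c['range_z'].reshape(-1,1)
    return (P@c['T'][:3,:3].T+c['T'][:3,3]).reshape(h,w,3)
def rays(c,uv):
    K=c['camera_matrix']; uv=np.asarray(uv,float)
    y=np.stack([(uv[:,0]-K[0,2])/K[0,0],(uv[:,1]-K[1,2])/K[1,1]],1); x=y.copy()
    for _ in range(20): x=y/(1+c['k1']*(x**2).sum(1,keepdims=True))
    return np.c_[x,np.ones(len(x))]
def onplane(c,uv,z):
    d=rays(c,uv)@c['T'][:3,:3].T; o=c['T'][:3,3]
    return o+d*((z-o[2])/d[:,2:])
E
python3 - <<'E'
from h import *
import pickle
print(get_state())
for n in ['top','side','wrist']:
    c=cap(n,n+'0.png'); pickle.dump(c,open(n+'0.pkl','wb')); print(n,c['T'].round(3).tolist(),c['k1'],c['camera_matrix'].tolist(),(c['range_z']>0).mean())
E
```

```text
pics
{'time_s': 0.0, 'joints': array([ 9.37983876e+01,  2.05908000e+01,  6.33711424e-01, -1.88444615e-02,
       -7.01331497e+01, -1.65070129e+01]), 'qd': array([-0.00488997, -0.06215482,  0.02832228, -0.00287407,  0.01032384,
       -0.02041869]), 'joint_torque': array([ 3.05624730e-03, -5.82729042e+01,  2.93053901e+01,  6.99692041e+00,
        7.10288499e-03, -1.56107162e-04]), 'tcp_pos': array([0.14842333, 0.65802854, 0.24463334]), 'eef_rot': array([ 1.79908447e+02, -8.65713107e-03, -1.27150364e+01]), 'contact_force': array([ 0.59194011, -0.19200074, -0.21137041]), 'moment': array([0.0113204 , 0.02435649, 0.0016081 ]), 'gripper_force': 0.0, 'gripper_width': 0.08749600908973192}
top [[0.003, -0.983, 0.182, 0.315], [-1.0, -0.001, 0.015, -0.014], [-0.015, -0.182, -0.983, 1.23], [0.0, 0.0, 0.0, 1.0]] 0.024300142343230635 [[416.0965948127796, 0.0, 254.72003952680376], [0.0, 416.0965948127796, 188.56384009894361], [0.0, 0.0, 1.0]] 0.9960428873697916
side [[-0.951, -0.174, 0.257, 0.161], [-0.31, 0.516, -0.798, 1.103], [0.006, -0.839, -0.545, 0.803], [0.0, 0.0, 0.0, 1.0]] -0.15704059157894223 [[480.6714498899805, 0.0, 259.93565515321865], [0.0, 480.6714498899805, 192.49791159818776], [0.0, 0.0, 1.0]] 0.9768931070963541
wrist [[-0.22, -0.945, -0.24, 0.213], [-0.975, 0.214, 0.052, 0.643], [0.002, 0.246, -0.969, 0.383], [0.0, 0.0, 0.0, 1.0]] -0.0843414371999954 [[307.03473631334737, 0.0, 255.7484498598266], [0.0, 307.03473631334737, 190.12430621119617], [0.0, 0.0, 1.0]] 0.9563649495442709
```

View pics/top0.png

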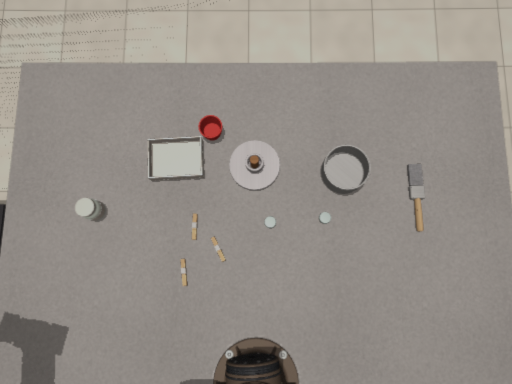

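View pics/side0.png

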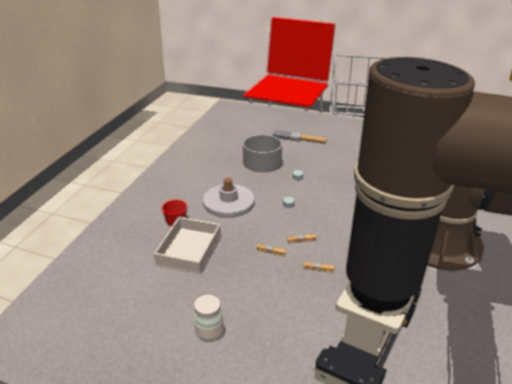

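The top view shows the lids at (255,163), tin (346,168), tray (175,158) and tablets (270,222) and (325,217). The pegs are at (195,226), (218,249) and (184,271). The side view agrees.

```bash
python3 - <<'E'
from h import *
import pickle
c=pickle.load(open('top0.pkl','rb')); P=pts(c); im=c['frame']; hsv=cv2.cvtColor(im,cv2.COLOR_RGB2HSV)
hs,ss,vs=cv2.split(hsv)
def comps(m,name,z,amin=20):
    n,l,st,ce=cv2.connectedComponentsWithStats(m.astype(np.uint8))
    for i in range(1,n):
        if st[i,4]<amin: continue
        v,u=np.nonzero(l==i); zz=P[v,u,2]
        w=onplane(c,np.c_[u,v],z)[:,:2]; mid=w.mean(0); 
        r=cv2.minAreaRect(w.astype(np.float32)*1000)
        ev,V=np.linalg.eigh(np.cov(w.T)); ang=np.degrees(np.arctan2(V[1,1],V[0,1]))
        print(name,ce[i].round(1),st[i,4],'xy',mid.round(4),'rect',np.round(r[0],1),np.round(r[1],0),'ang %.1f'%ang,'z',np.percentile(zz,[10,50,90]).round(3),'R %.3f'%np.hypot(*mid))
roi=np.zeros(hs.shape,bool); roi[100:300,60:440]=1
comps(roi&(hs>10)&(hs<28)&(ss>90),'wood',.012)
comps(roi&(hs>70)&(hs<100)&(ss>35)&(vs>120),'tab',.02)
H=P[:,:,2]
for nm,(u0,v0),z0,z1,z in [('tin',(346,168),.06,.09,.075),('outer plate',(255,163),.012,.026,.02),('neck',(255,163),.045,.06,.054),('knob',(255,163),.072,.09,.082),('tray',(175,158),.032,.048,.04),('cup',(210,127),.04,.06,.05),('jar',(87,208),.075,.095,.085)]:
    r=np.zeros_like(roi); r[v0-35:v0+35,u0-35:u0+35]=1
    comps(r&(H>z0)&(H<z1),nm,z,8)
E
```

```text
wood [254.  161.1] 88 xy [0.6246 0.0074] rect [623.4   7.4] [34. 24.] ang -173.1 z [0.046 0.082 0.085] R 0.625
wood [418.2 214.9] 190 xy [ 0.4628 -0.4718] rect [ 464.1 -471.7] [91. 18.] ang -179.1 z [0.013 0.018 0.021] R 0.661
wood [194.8 217.1] 24 xy [0.4548 0.181 ] rect [453.7 181.9] [21.  9.] ang -176.1 z [0.011 0.015 0.018] R 0.489
wood [182.7 262.4] 21 xy [0.3236 0.2121] rect [323.2 212.6] [20.  9.] ang 178.8 z [0.012 0.014 0.02 ] R 0.387
tin [346.9 166.5] 319 xy [ 0.5929 -0.2574] rect [ 590.4 -255. ] [130. 132.] ang 137.0 z [0.064 0.073 0.078] R 0.646
outer plate [254. 165.] 1659 xy [0.6106 0.0071] rect [612.9   7.3] [151. 150.] ang 165.0 z [0.018 0.021 0.024] R 0.611
outer plate [249.8 164.1] 21 xy [0.6132 0.0198] rect [611.8  18.4] [33. 13.] ang -149.1 z [0.016 0.018 0.023] R 0.614
outer plate [258.9 163.1] 14 xy [ 0.6163 -0.0076] rect [616.   -7.6] [ 6. 25.] ang 168.1 z [0.015 0.019 0.022] R 0.616
neck [253.8 161.9] 119 xy [0.6115 0.0072] rect [612.1   7.4] [53. 52.] ang -160.2 z [0.05  0.054 0.058] R 0.612
knob [253.6 159.4] 68 xy [0.6119 0.0072] rect [611.5   6.1] [26. 23.] ang -178.2 z [0.079 0.083 0.086] R 0.612
tray [200.6 126.2] 16 xy [0.7249 0.1671] rect [723. 168.] [ 8. 25.] ang 176.0 z [0.033 0.04  0.045] R 0.744
tray [174.  156.4] 348 xy [0.6323 0.2436] rect [630.6 242.5] [122. 161.] ang 95.0 z [0.034 0.039 0.044] R 0.678
cup [209.3 124.8] 147 xy [0.7259 0.14  ] rect [720.9 139.2] [72. 68.] ang -168.3 z [0.043 0.05  0.053] R 0.739
cup [182.7 137.2] 12 xy [0.6875 0.2179] rect [686.8 216.9] [24.  3.] ang 91.9 z [0.041 0.042 0.044] R 0.721
cup [196.  136.8] 12 xy [0.6891 0.1784] rect [689.6 179.5] [27.  6.] ang 88.1 z [0.041 0.041 0.044] R 0.712
jar [ 84.8 206.9] 319 xy [0.4748 0.4764] rect [474.5 475.9] [51. 57.] ang 74.0 z [0.082 0.086 0.089] R 0.673
```

View pics/wrist0.png

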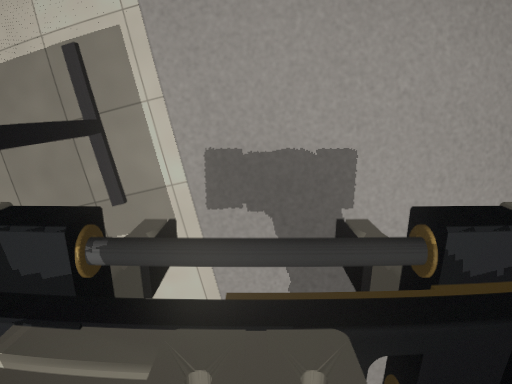

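The wrist picture shows only table and floor edge, since the arm is off to the left. I'll refine the pegs and tablets.

```bash
python3 - <<'E'
from h import *
import pickle
c=pickle.load(open('top0.pkl','rb')); im=c['frame'].astype(int)
bg=np.median(im[200:300,100:400].reshape(-1,3),0)
d=np.abs((im-im.mean(2,keepdims=True))-(bg-bg.mean())).sum(2)+np.abs(im-bg).sum(2)*.5
for nm,(u0,v0),z,k in [('pegA',(195,226),.014,16),('pegB',(218,249),.014,16),('pegC',(184,271),.014,16),('tab0',(270,222),.02,10),('tab1',(325,217),.02,10)]:
    m=np.zeros(d.shape,bool); m[v0-k:v0+k,u0-k:u0+k]=1
    m&=d>45
    n,l,st,ce=cv2.connectedComponentsWithStats(m.astype(np.uint8)); i=1+st[1:,4].argmax()
    v,u=np.nonzero(l==i); w=onplane(c,np.c_[u,v],z)[:,:2]
    r=cv2.minAreaRect(w.astype(np.float32)*1000); V=np.linalg.eigh(np.cov(w.T))[1]
    print(nm,st[i,4],w.mean(0).round(4),np.round(r[0]),np.round(r[1]),'ang %.1f'%np.degrees(np.arctan2(V[1,1],V[0,1])),'R %.3f'%np.hypot(*w.mean(0)))
E
```

```text
pegA 126 [0.427  0.1812] [427. 181.] [73. 15.] ang 179.0 R 0.464
pegB 116 [0.3621 0.1107] [363. 110.] [76. 14.] ang -153.2 R 0.379
pegC 134 [0.2956 0.2079] [297. 208.] [75. 15.] ang -173.2 R 0.361
tab0 88 [ 0.4413 -0.0392] [440. -40.] [29. 29.] ang -136.5 R 0.443
tab1 99 [ 0.4535 -0.1982] [ 453. -198.] [29. 34.] ang 146.7 R 0.495
```

Emit:
apply_moves([
  [0.5,0,0,0,0,0,-0.0705],
  [0.5,0,0,0,0,0,-0.0705],
  [0.5,0.02,0.034,0,0,0,0],
  [0.5,0.02,0.034,0,0,0,0],
  [0.5,0.02,0.034,0,0,0,0],
  [0.5,0.02,0.034,0,0,0,0],
  [0.5,0.02,0.034,0,0,0,0],
  [0.5,0.02,0.034,0,0,0,0],
  [0.5,0.02,0.034,0,0,0,0],
  [0.5,0.02,0.034,0,0,0,0],
  [0.5,0.02,0.034,0,0,0,0],
  [0.5,0.02,0.034,0,0,0,0],
  [0.5,0.02,0.034,0,0,0,0],
  [0.5,0.02,0.034,0.02,0,0,0],
  [0.5,0.02,0.034,0.02,0,0,0],
  [0.5,0.02,0.034,0.02,0,0,0],
  [0.5,0,0,0.03,0,0,0],
  [0.5,0,0,0.03,0,0,0],
  [0.5,0,0,0,0,0,0],
  [0.5,0,0,0,0,0,0],
], newtons=15)

```text
time_s: 1.82
tcp_pos: [0.4244, 0.1874, 0.1284]
eef_rot: [179.8, 0.1, -0.0]
contact_force: [0.1, 0.2, -0.2]
gripper_width: 0.0435
gripper_force: 0.0
```

```bash
cat >> h.py <<'E'
def proj(c,p):
    q=(np.atleast_2d(p)-c['T'][:3,3])@c['T'][:3,:3]; x=q[:,:2]/q[:,2:]
    x=x*(1+c['k1']*(x**2).sum(1,keepdims=True)); K=c['camera_matrix']
    return x*[K[0,0],K[1,1]]+[K[0,2],K[1,2]]
def blob(c,m,z,ctr,rad=.06):
    """largest blob of mask m near world ctr, on plane z"""
    h,w=m.shape; v,u=np.mgrid[0:h,0:w]
    W=onplane(c,np.c_[u.ravel(),v.ravel()],z)[:,:2]
    m=m&(np.hypot(*(W-ctr).T)<rad).reshape(h,w)
    n,l,st,ce=cv2.connectedComponentsWithStats(m.astype(np.uint8)); i=1+st[1:,4].argmax()
    w=W[(l==i).ravel()]; r=cv2.minAreaRect((w*1000).astype(np.float32)); V=np.linalg.eigh(np.cov(w.T))[1]
    print('n',st[i,4],'px',ce[i].round(0),'mean',w.mean(0).round(4),'rect',np.round(r[0],1),np.round(r[1],1),'ang %.1f'%np.degrees(np.arctan2(V[1,1],V[0,1])))
    return w
E
python3 - <<'E'
from h import *
c=cap('wrist','w1.png'); print(get_state()['tcp_pos'],proj(c,[[.427,.181,.014]]))
hsv=cv2.cvtColor(c['frame'],cv2.COLOR_RGB2HSV); P=pts(c)
blob(c,(P[:,:,2]>.007)&(P[:,:,2]<.022),.014,[.427,.181])
blob(c,(hsv[:,:,1]>70)&(hsv[:,:,2]>90),.014,[.427,.181])
E
```

```text
[0.42517487 0.18854543 0.12980864] [[261.80510795 188.58753215]]
n 1252 px [261. 188.] mean [0.4275 0.1817] rect [426.6 182.1] [12.8 76.3] ang 179.3
n 496 px [261. 212.] mean [0.4057 0.1818] rect [405.8 182. ] [11.4 32.8] ang 179.0
```

View pics/w1.png

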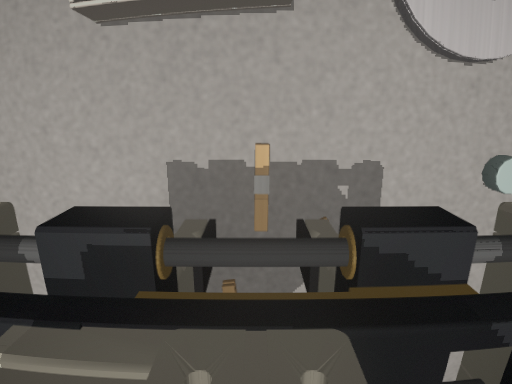

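The picture shows the peg at (262,186), between the open fingers and aligned with them.

Emit:
apply_moves([
  [0.5,0.001,0.006,0.03,0,0,0],
  [0.5,0.001,0,0.04,0,0,0],
  [0.5,0,0,0.026,0,0,0],
  [0.5,0,0,0.01,0,0,0],
  [0.5,0,0,0,0,0,0],
  [0,0,0,0,0,0,0],
  [0,0,0,0,0,0,0],
  [0,0,0,0,0,0,0],
  [0,0,0,0,0,0,0],
  [0,0,0,0,0,0,0],
  [0,0,0,-0.03,0,0,0],
  [0,0,0,-0.03,0,0,0],
  [0,0,0,-0.03,0,0,0],
  [0,0.034,-0.01,0,0,0,0],
  [0,0.034,-0.01,0,0,0,0],
  [0,0.034,-0.01,0,0,0,0],
  [0,0.034,-0.01,0,0,0,0],
  [0,0.034,-0.01,0,0,0,0],
  [0,0.034,-0.01,0,0,0,0],
  [0,0,0,0,0,0,0],
])

```text
time_s: 3.53
tcp_pos: [0.6361, 0.2434, 0.1124]
eef_rot: [180.0, -0.1, -0.0]
contact_force: [0.2, 0.5, 0.5]
gripper_width: 0.0005
gripper_force: 0.0
```

Opening 0.5 mm, so the peg was not gripped. I'll look with the top camera.

```bash
python3 - <<'E'
from h import *
import pickle
c=cap('top','t2.png'); P=pts(c)
im=c['frame'].astype(int); old=pickle.load(open('top0.pkl','rb'))['frame'].astype(int)
bg=np.median(old[200:300,100:400].reshape(-1,3),0)
d=np.abs((im-im.mean(2,keepdims=True))-(bg-bg.mean())).sum(2)+np.abs(im-bg).sum(2)*.5
blob(c,d>45,.014,[.427,.182],.05)
cv2.imwrite('pics/t2c.png',cv2.resize(c['frame'][90:300,80:360,::-1],None,fx=2.5,fy=2.5))
E
```

```text
n 136 px [194. 226.] mean [0.4284 0.1823] rect [428.7 183. ] [17.1 76.4] ang 179.4
```

View pics/t2c.png

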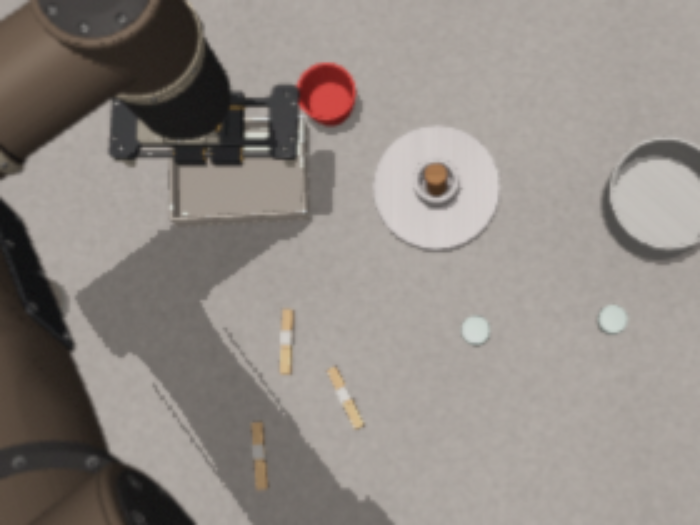

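The peg is still at (0.428, 0.182), unmoved: the fingers close more slowly than I allowed for. I'll retry with a narrower pre-opening.

Emit:
apply_moves([
  [0.3,-0.0345,0.0102,0,0,0,0],
  [0.3,-0.0345,0.0102,0,0,0,0],
  [0.3,-0.0345,0.0102,0,0,0,0],
  [0.3,-0.0345,0.0102,0,0,0,0],
  [0.3,-0.0345,0.0102,0,0,0,0],
  [0.3,-0.0345,0.0102,0,0,0,0],
  [0.3,0,0,0.03,0,0,0],
  [0.3,0,0,0.03,0,0,0],
  [0.3,0,0,0.02,0,0,0],
  [0.3,0,0,0.01,0,0,0],
  [0.3,0,0,0,0,0,0],
  [0,0,0,0.001,0,0,0],
  [0,0,0,0,0,0,0],
  [0,0,0,0,0,0,0],
  [0,0,0,0,0,0,0],
  [0,0,0,0,0,0,0],
  [0,0,0,0,0,0,0],
  [0,0,0,0,0,0,0],
])

```text
time_s: 5.08
tcp_pos: [0.4243, 0.1815, 0.023]
eef_rot: [-179.9, -0.1, -0.0]
contact_force: [-2.0, -0.5, 6.9]
gripper_width: 0.0122
gripper_force: 15.0
```

Gripped (12.2 mm). On to the tray.

Emit:
apply_moves([
  [0,0,0,-0.03,0,0,0],
  [0,0,0,-0.03,0,0,0],
  [0,0,0,-0.03,0,0,0],
  [0,0.034,-0.0102,0,0,0,0],
  [0,0.034,-0.0102,0,0,0,0],
  [0,0.034,-0.0102,0,0,0,0],
  [0,0.034,-0.0102,0,0,0,0],
  [0,0.034,-0.0102,0,0,0,0],
  [0,0.034,-0.0102,0,0,0,0],
  [0,0,0,0.02,0,0,0],
  [0,0,0,0.03,0,0,0],
  [0,0,0,0.02,0,0,0],
  [0,0,0,0.01,0,0,0],
  [0,0,0,0,0,0,0],
])

```text
time_s: 6.25
tcp_pos: [0.6265, 0.2411, 0.0295]
eef_rot: [179.9, 0.2, -0.0]
contact_force: [-0.8, -0.2, 0.3]
gripper_width: 0.0118
gripper_force: 15.0
```

Emit:
apply_moves([
  [0.35,0,0,0,0,0,0],
  [0.35,0,0,0,0,0,0],
  [0.35,0,0,0,0,0,0],
  [0.35,0,0,-0.03,0,0,0],
  [0.6,0,0,-0.035,0,0,0],
  [0.6,0,0,-0.035,0,0,0],
  [0.6,-0.0206,0.0311,0,0,0,0],
  [0.6,-0.0206,0.0311,0,0,0,0],
  [0.6,-0.0206,0.0311,0,0,0,0],
  [0.6,-0.0206,0.0311,0,0,0,0],
  [0.6,-0.0206,0.0311,0,0,0,0],
  [0.6,-0.0206,0.0311,0,0,0,0],
  [0.6,-0.0206,0.0311,0,0,0,0],
  [0.6,-0.0206,0.0311,0,0,0,0],
  [0.6,-0.0206,0.0311,0,0,0,0],
  [0.6,0,0,0,0,0,0],
])

```text
time_s: 7.58
tcp_pos: [0.4383, -0.041, 0.133]
eef_rot: [-179.9, -0.0, -0.2]
contact_force: [-0.7, 0.0, -0.6]
gripper_width: 0.0528
gripper_force: 0.0
```

```bash
python3 - <<'E'
from h import *
c=cap('wrist'); print(get_state()['tcp_pos'],get_state()['gripper_width'])
P=pts(c); blob(c,(P[:,:,2]>.012)&(P[:,:,2]<.028),.02,[.441,-.039],.03)
c=cap('top'); im=c['frame'].astype(int)
h,s,v=cv2.split(cv2.cvtColor(c['frame'],cv2.COLOR_RGB2HSV))
P=pts(c)
blob(c,(h>8)&(h<30)&(s>70),.018,[.631,.2425],.08)
E
```

```text
[ 0.44081424 -0.03954101  0.13348775] 0.05254646245352182
n 1193 px [254. 189.] mean [ 0.4408 -0.0406] rect [441.  -40.8] [33.  33.1] ang 174.6
n 43 px [176. 165.] mean [0.6098 0.2398] rect [609.5 239.7] [34.  9.] ang -178.6
```

The peg lies in the tray. Now tablet 0.

Emit:
apply_moves([
  [0.6,0,0.001,0.035,0,0,0],
  [0.6,0,0,0.035,0,0,0],
  [0.6,0,0,0.03,0,0,0],
  [0.6,0,0,0.01,0,0,0],
  [0,0,0,0,0,0,0],
  [0,0,0,0,0,0,0],
  [0,0,0,0,0,0,0],
  [0,0,0,0,0,0,0],
  [0,0,0,0,0,0,0],
  [0,0,0,0,0,0,0],
  [0,0,0,-0.035,0,0,0],
  [0,0,0,-0.035,0,0,0],
  [0,0,0,-0.035,0,0,0],
  [0,0.016,0.027,-0.005,0,0,0],
  [0,0.016,0.027,0,0,0,0],
  [0,0.016,0.027,0,0,0,0],
  [0,0.016,0.027,0,0,0,0],
  [0,0.016,0.027,0,0,0,0],
  [0,0.016,0.027,0,0,0,0],
  [0,0,0,0,0,0,0],
])

```text
time_s: 9.35
tcp_pos: [0.5407, -0.2044, 0.132]
eef_rot: [179.9, -0.1, -0.1]
contact_force: [0.9, 1.5, 0.3]
gripper_width: 0.0334
gripper_force: 15.0
```

```bash
cat >> h.py <<'E'
def circ(W):
    A=np.c_[2*W,np.ones(len(W))]; k=np.ones(len(W),bool)
    for _ in range(6):
        s=np.linalg.lstsq(A[k],(W[k]**2).sum(1),rcond=None)[0]; r=np.sqrt(s[2]+s[0]**2+s[1]**2)
        e=np.abs(np.hypot(*(W-s[:2]).T)-r); k=e<max(.002,2*np.median(e[k]))
    return s[:2],r,k.sum()
E
python3 - <<'E'
from h import *
c=cap('wrist','w3.png'); P=pts(c); print(get_state()['tcp_pos'])
m=(P[:,:,2]>.068)&(P[:,:,2]<.082)
w=blob(c,m,.075,[.59,-.255],.08); print(circ(w))
Q=P[m]; Q=Q[np.hypot(*(Q[:,:2]-[.59,-.255]).T)<.08]; print(circ(Q[:,:2]),np.median(Q[:,2]))
E
```

```text
[ 0.53917867 -0.20286097  0.1316035 ]
n 4236 px [346. 108.] mean [ 0.6085 -0.2628] rect [ 598.3 -256.8] [117.  130.7] ang 91.7
(array([ 0.5918123 , -0.25730255]), np.float64(0.06257802071214968), np.int64(3378))
(array([ 0.59151524, -0.2577174 ]), np.float64(0.062854850702587), np.int64(3750)) 0.07389096265091656
```

Emit:
apply_moves([
  [0,0.016,0.027,0,0,0,0],
  [0,0.0155,0.0265,0,0,0,0],
  [0,0,0,0,0,0,0],
  [0,0,0,0.025,0,0,0],
  [0,0,0,0.03,0,0,0],
  [0,0,0,0.03,0,0,0],
  [0,0,0,0.011,0,0,0],
  [0.55,0,0,0,0,0,0],
  [0.55,0,0,0,0,0,0],
  [0.55,0,0,0,0,0,0],
  [0.55,0,0,0,0,0,0],
  [0.55,0,0,-0.035,0,0,0],
  [0.55,0,0,-0.035,0,0,0],
  [0.55,0,0,-0.026,0,0,0],
  [0.6,-0.0295,-0.015,0,0,0,0],
  [0.6,-0.0295,-0.015,0,0,0,0],
  [0.6,-0.0295,-0.015,0,0,0,0],
  [0.6,-0.0295,-0.014,0,0,0,0],
  [0.6,0,0,0,0,0,0],
])

```text
time_s: 10.98
tcp_pos: [0.4465, -0.1935, 0.133]
eef_rot: [-179.9, 0.0, -0.1]
contact_force: [-0.7, -0.5, -0.7]
gripper_width: 0.0528
gripper_force: 0.0
```

```bash
python3 - <<'E'
from h import *
c=cap('wrist'); print(get_state()['tcp_pos'],get_state()['gripper_width'])
P=pts(c); blob(c,(P[:,:,2]>.012)&(P[:,:,2]<.028),.02,[.4535,-.198],.03)
E
```

```text
[ 0.44973878 -0.1942614   0.13378286] 0.05280586135142837
n 1211 px [263. 184.] mean [ 0.4539 -0.2007] rect [ 453.5 -200.7] [32.9 32.8] ang -170.8
```

Emit:
apply_moves([
  [0.6,0.003,0.005,0.035,0,0,0],
  [0.6,0,0,0.035,0,0,0],
  [0.6,0,0,0.03,0,0,0],
  [0.6,0,0,0.01,0,0,0],
  [0,0,0,0,0,0,0],
  [0,0,0,0,0,0,0],
  [0,0,0,0,0,0,0],
  [0,0,0,0,0,0,0],
  [0,0,0,0,0,0,0],
  [0,0,0,0,0,0,0],
  [0,0,0,-0.035,0,0,0],
  [0,0,0,-0.04,0,0,0],
  [0,0,0,-0.035,0,0,0],
  [0,0.0316,0.0114,0,0,0,0],
  [0,0.0316,0.0114,0,0,0,0],
  [0,0.0316,0.0114,0,0,0,0],
  [0,0.0316,0.0114,0,0,0,0],
  [0,0.0316,0.0114,0,0,0,0],
  [0,0,0,0,0,0,0],
  [0,0,0,0,0,0,0],
])

```text
time_s: 12.7
tcp_pos: [0.6136, -0.2576, 0.1309]
eef_rot: [-180.0, 0.1, -0.1]
contact_force: [-1.3, -0.1, -0.2]
gripper_width: 0.0339
gripper_force: 15.0
```

Emit:
apply_moves([
  [0,-0.001,0,0.025,0,0,0],
  [0,0,0,0.03,0,0,0],
  [0,0,0,0.03,0,0,0],
  [0,0,0,0.01,0,0,0],
  [0.55,0,0,0,0,0,0],
  [0.55,0,0,0,0,0,0],
  [0.55,0,0,0,0,0,0],
  [0.55,0,0,0,0,0,0],
  [0.55,0,0,-0.035,0,0,0],
  [0.55,0,0,-0.04,0,0,0],
  [0.55,0,0,-0.04,0,0,0],
  [0.55,0,-0.0377,-0.01,0,0,0],
  [0.55,0,-0.0377,0,0,0,0],
  [0.55,0,-0.0377,0,0,0,0],
  [0.55,0,-0.0377,0,0,0,0],
  [0.55,0,-0.0377,0,0,0,0],
  [0.55,0,-0.0377,0,0,0,0],
  [0.55,0,-0.0377,0,0,0,0],
  [0.55,0,0,0,0,0,0],
  [0.55,0,0,0,0,0,0],
])

```text
time_s: 14.37
tcp_pos: [0.6124, 0.009, 0.1639]
eef_rot: [-180.0, -0.2, 0.2]
contact_force: [-0.4, 0.0, -0.5]
gripper_width: 0.0485
gripper_force: 0.0
```

```bash
python3 - <<'E'
from h import *
s=get_state(); print(s['tcp_pos'],s['eef_rot'])
c=cap('wrist','w4.png'); P=pts(c)
for nm,z0,z1,z,r in [('knob',.075,.09,.082,.02),('neck',.046,.062,.054,.035),('plate',.014,.026,.02,.085)]:
    print(nm); m=(P[:,:,2]>z0)&(P[:,:,2]<z1)
    w=blob(c,m,z,[.612,.007],r); print(circ(w))
c=cap('top','t4.png'); P=pts(c); m=(P[:,:,2]>.065)&(P[:,:,2]<.085); print('tin')
w=blob(c,m,.075,[.591,-.257],.08); print(circ(w))
print('tabs'); h,s,v=cv2.split(cv2.cvtColor(c['frame'],cv2.COLOR_RGB2HSV))
m=((h>70)&(h<100)&(s>25)&(v>120)).astype(np.uint8)
n,l,st,ce=cv2.connectedComponentsWithStats(m)
for i in range(1,n):
    if st[i,4]>20: print(ce[i],st[i,4],onplane(c,[ce[i]],.024)[0].round(3))
E
```

```text
[0.61244446 0.00899536 0.16385593] [-1.79954600e+02 -1.57862667e-01  1.91370280e-01]
knob
n 887 px [259. 203.] mean [0.6124 0.0058] rect [612.3   5.7] [24.1 26.5] ang -179.1
(array([0.6122402, 0.0058069]), np.float64(0.010662618128139156), np.int64(532))
neck
n 1272 px [259. 192.] mean [0.6133 0.0058] rect [611.9   5.9] [52.9 52.9] ang 87.0
(array([0.61165168, 0.00581177]), np.float64(0.02437805720658604), np.int64(954))
plate
n 13741 px [259. 168.] mean [0.627  0.0057] rect [623.1   5.3] [127.9 150.3] ang 92.3
(array([0.62099362, 0.00581901]), np.float64(0.05831552779190243), np.int64(7697))
tin
n 278 px [347. 166.] mean [ 0.593  -0.2581] rect [ 591.7 -255. ] [130.7 128.3] ang 139.5
(array([ 0.59196982, -0.25533436]), np.float64(0.06333198248265431), np.int64(243))
tabs
```

View pics/t4.png

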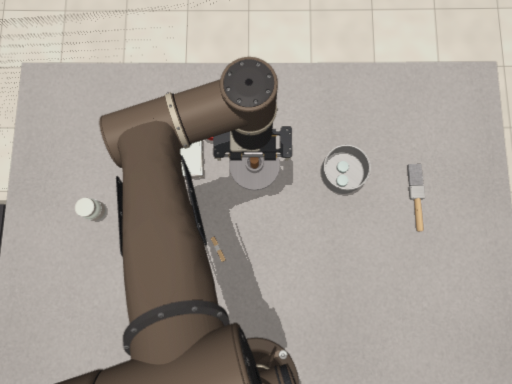

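Both tablets are in the tin, at (342,167) and (342,181), and the tin hasn't moved. I'll hover over the tin for an accurate centre from the wrist camera before fetching the lids.

Emit:
apply_moves([
  [0.55,-0.003,0.038,-0.01,0,0,0],
  [0.55,-0.003,0.038,-0.01,0,0,0],
  [0.55,-0.003,0.038,-0.01,0,0,0],
  [0.55,-0.003,0.038,-0.01,0,0,0],
  [0.55,-0.003,0.038,-0.01,0,0,0],
  [0.55,-0.003,0.038,-0.01,0,0,0],
  [0.55,-0.003,0.038,0,0,0,0],
  [0.55,0,0,0,0,0,0],
  [0.55,0,0,0,0,0,0],
  [0.55,0,0,0,0,0,0],
  [0.55,0,0,0,0,0,0],
])

```text
time_s: 15.38
tcp_pos: [0.5905, -0.2593, 0.2221]
eef_rot: [-180.0, 0.0, -0.0]
contact_force: [-0.3, 1.2, 0.2]
gripper_width: 0.0478
gripper_force: 0.0
```

```bash
python3 - <<'E'
from h import *
import pickle
c=cap('wrist','w5.png'); pickle.dump((c,get_state()),open('w5.pkl','wb'))
s=get_state(); print(s['tcp_pos'],s['eef_rot'],s['joints'])
P=pts(c); m=(P[:,:,2]>.066)&(P[:,:,2]<.082)
w=blob(c,m,.075,[.5915,-.257],.08)
for k in range(3):
    ctr,r,n=circ(w) if k==0 else (ctr,r,n)
# outer & inner rim edges by angle
a=np.arctan2(*(w-ctr).T[::-1]); R=np.hypot(*(w-ctr).T)
b=np.digitize(a,np.radians(np.arange(-180,181,3)))
o=[];i=[]
for q in np.unique(b):
    k=b==q
    if k.sum()>5: o.append(w[k][R[k].argmax()]); i.append(w[k][R[k].argmin()])
print(ctr,r,n,len(o)); print('outer',circ(np.array(o)),'inner',circ(np.array(i)))
E
```

```text
[ 0.59077943 -0.2588104   0.22214289] [-1.79993691e+02 -7.55721783e-03  6.36015860e-03] [-6.36171423e+00  1.86025286e+01 -5.28904827e+00 -7.77434146e-03
 -6.61016124e+01  9.63712239e+01]
n 1496 px [256. 160.] mean [ 0.6123 -0.2601] rect [ 604.6 -258.4] [104.6 130.2] ang 89.1
[ 0.5925564  -0.25845858] 0.06268157275012201 1226 86
outer (array([ 0.59176694, -0.25858191]), np.float64(0.06509158924961582), np.int64(86)) inner (array([ 0.59317919, -0.25837326]), np.float64(0.06013220158107348), np.int64(86))
```

View pics/w5.png

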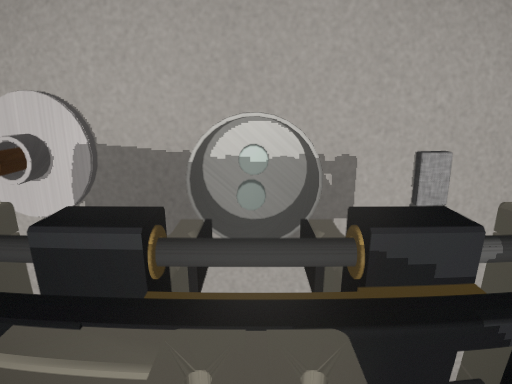

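The picture shows the tin rim centred near (255,178), with both tablets inside at (254,158) and (251,195). Next I'll average a few readings with the rim radius fixed.

```bash
cat > tin.py <<'E'
from h import *
from scipy.optimize import least_squares
T=[];C=[];D=[]
for k in range(8):
    c=cap('wrist'); s=get_state(); T.append(s['tcp_pos']); D.append(c['T'][:3,3]-s['tcp_pos'])
    P=pts(c); h,w_=P.shape[:2]; v,u=np.mgrid[0:h,0:w_]
    W=onplane(c,np.c_[u.ravel(),v.ravel()],.075)[:,:2]; ctr=np.array([.5915,-.258])
    m=((P[:,:,2]>.066)&(P[:,:,2]<.084)).ravel(); m&=np.hypot(*(W-ctr).T)<.072; w=W[m]
    a=np.degrees(np.arctan2(*(w-ctr).T[::-1])); R=np.hypot(*(w-ctr).T); b=(a//3).astype(int)
    o=np.array([w[b==q][R[b==q].argmax()] for q in np.unique(b) if (b==q).sum()>4])
    f=least_squares(lambda p:np.hypot(*(o-p).T)-.0656,ctr,loss='soft_l1',f_scale=.001); C.append(f.x)
    fi=np.abs(f.fun).mean()
print('tcp',np.mean(T,0).round(5),np.std(T,0).round(5)); print('tin',np.mean(C,0).round(5),np.std(C,0).round(5),'res',fi); print('tin-tcp',(np.mean(C,0)-np.mean(T,0)[:2]).round(5)); print('cam-tcp',np.mean(D,0).round(4),np.std(D,0).round(4))
E
python3 tin.py
```

```text
tcp [ 0.59104 -0.25855  0.22212] [6.0e-05 1.7e-04 4.0e-05]
tin [ 0.59168 -0.2585 ] [3.e-05 3.e-05] res 0.0007784854210060468
tin-tcp [6.5e-04 5.0e-05]
cam-tcp [ 0.0657 -0.0008  0.1386] [0.0001 0.0002 0.    ]
```

Emit:
apply_moves([
  [0.55,0.003,-0.0378,0,0,0,0],
  [0.55,0.003,-0.0378,0,0,0,0],
  [0.55,0.003,-0.0378,0.01,0,0,0],
  [0.55,0.003,-0.0378,0.01,0,0,0],
  [0.55,0.003,-0.0378,0.01,0,0,0],
  [0.55,0.003,-0.0378,0.01,0,0,0],
  [0.55,0.003,-0.0378,0.01,0,0,0],
  [0.55,0,0,0.02,0,0,0],
  [0.55,0,0,0.02,0,0,0],
  [0.55,0,0,0.02,0,0,0],
  [0.55,0,0,0,0,0,0],
  [0.55,0,0,0,0,0,0],
  [0.55,0,0,0,0,0,0],
])

```text
time_s: 16.92
tcp_pos: [0.6127, 0.0053, 0.1131]
eef_rot: [180.0, -0.1, -0.0]
contact_force: [-0.3, -0.3, 1.5]
gripper_width: 0.0482
gripper_force: 0.0
```

```bash
cat > knob.py <<'E'
from h import *
import sys
dz=float(sys.argv[1]); X=[];T=[]
for k in range(5):
    c=cap('wrist'); s=get_state(); T.append(s['tcp_pos']); P=pts(c); h,w=P.shape[:2]; v,u=np.mgrid[0:h,0:w]; r=[]
    for z,rad in ((.082,.018),(.054,.032)):
        W=onplane(c,np.c_[u.ravel(),v.ravel()],z+dz)[:,:2]; m=(np.abs(P[:,:,2].ravel()-z-dz)<.004)&(np.hypot(*(W-s['tcp_pos'][:2]).T)<rad+.006)
        if m.sum()<50: r+=[0,0,0]; continue
        q=(W[m]*1000).astype(np.float32); (a,b),R=cv2.minEnclosingCircle(q); r+=[a/1000-s['tcp_pos'][0],b/1000-s['tcp_pos'][1],R/1000]
    X.append(r)
print('tcp',np.mean(T,0).round(5)); print('knob-tcp, neck-tcp',np.median(X,0).round(4))
s=get_state(); print(s['gripper_width'],s['contact_force'].round(1))
E
python3 knob.py 0
```

```text
tcp [0.61273 0.00527 0.11346]
knob-tcp, neck-tcp [-0.0002  0.0004  0.0127 -0.0007  0.0004  0.0267]
0.04822957288314749 [0.3 0.3 0.1]
```

Emit:
apply_moves([
  [0.55,0,0,0.02,0,0,0],
  [0.55,0,0,0.012,0,0,0],
  [0.55,0,0,0.0045,0,0,0],
  [0,0,0,0,0,0,0],
  [0,0,0,0,0,0,0],
  [0,0,0,0,0,0,0],
  [0,0,0,0,0,0,0],
  [0,0,0,0,0,0,0],
  [0,0,0,0,0,0,0],
  [0,0,0,0,0,0,0],
], newtons=40)

```text
time_s: 18.0
tcp_pos: [0.6126, 0.0055, 0.0765]
eef_rot: [-180.0, -0.1, 0.0]
contact_force: [-1.0, 0.4, 6.3]
gripper_width: 0.0254
gripper_force: 40.0
```

```bash
python3 knob.py 0
```

```text
tcp [0.61256 0.00549 0.07648]
knob-tcp, neck-tcp [ 0.0071 -0.      0.0217 -0.0002 -0.0007  0.0267]
0.02501000345253675 [-0.9  1.1  5.7]
```

Emit:
apply_moves([
  [0,0,0,-0.005,0,0,0],
  [0,0,0,-0.015,0,0,0],
  [0,0,0,-0.03,0,0,0],
  [0,0,0,-0.03,0,0,0],
  [0,0,0,-0.03,0,0,0],
  [0,0,0,-0.01,0,0,0],
  [0,-0.002,0.01,0,0,0,0],
  [0,-0.002,0.02,0,0,0,0],
  [0,-0.002,0.03,0,0,0,0],
  [0,-0.002,0.034,0,0,0,0],
  [0,-0.002,0.034,0,0,0,0],
  [0,-0.002,0.034,0,0,0,0],
  [0,-0.002,0.034,0,0,0,0],
  [0,-0.002,0.03,0,0,0,0],
  [0,-0.002,0.02,0,0,0,0],
  [0,-0.0025,0.013,0,0,0,0],
  [0,0,0.005,0,0,0,0],
  [0,0,0,0,0,0,0],
  [0,0,0,0,0,0,0],
  [0,0,0,0,0,0,0],
])

```text
time_s: 19.92
tcp_pos: [0.5914, -0.2577, 0.1952]
eef_rot: [-180.0, 0.0, 0.0]
contact_force: [0.2, 0.1, -2.5]
gripper_width: 0.0252
gripper_force: 40.0
```

```bash
cat > tcp.py <<'E'
from h import *
T=[];R=[]
for k in range(6):
    cap('top'); s=get_state(); T.append(s['tcp_pos']); R.append(np.mod(s['eef_rot'],360))
print(np.mean(T,0).round(5),np.mean(R,0).round(3),s['contact_force'].round(1),s['moment'].round(2),s['gripper_width'],s['gripper_force'],s['time_s'])
E
python3 tcp.py; python3 - <<'E'
from h import *
c=cap('side'); p=proj(c,[[.5917,-.2585,.1]])[0].astype(int); print(p)
a=c['frame'][p[1]-60:p[1]+40,p[0]-70:p[0]+60,::-1]; cv2.imwrite('pics/s6.png',cv2.resize(a,None,fx=5,fy=5,interpolation=cv2.INTER_CUBIC))
E
```

```text
[ 0.59157 -0.25776  0.19561] [1.80006e+02 2.99991e+02 5.10000e-02] [ 0.1  0.1 -2.5] [-0.02  0.03  0.05] 0.025331746397158957 39.998647570610046 20.2167
[262 135]
```

View pics/s6.png

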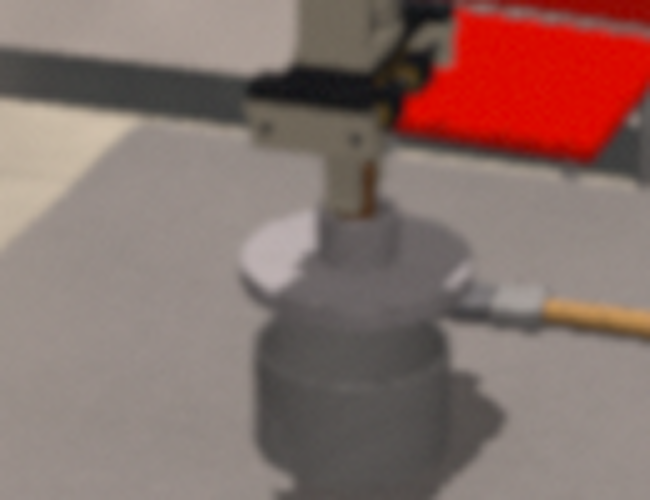

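The crop shows both lids hanging level at (355,260), above the tin at (350,400). Lowering.

Emit:
apply_moves([
  [0,0.0005,0.0007,0,0,0,0],
  [0,0,0,0.01,0,0,0],
  [0,0,0,0.015,0,0,0],
  [0,0,0,0.01,0,0,0],
  [0,0,0,0.006,0,0,0],
  [0,0,0,0.005,0,0,0],
  [0,0,0,0.004,0,0,0],
  [0,0,0,0.003,0,0,0],
  [0,0,0,0,0,0,0],
  [0,0,0,0,0,0,0],
])

```text
time_s: 21.1
tcp_pos: [0.592, -0.2595, 0.1428]
eef_rot: [180.0, -0.0, -0.0]
contact_force: [-0.0, 0.8, -2.6]
gripper_width: 0.0253
gripper_force: 40.0
```

```bash
python3 tcp.py
```

```text
[ 0.59208 -0.25946  0.143  ] [179.99  359.957 359.987] [-0.4 -0.4 -3.3] [-0.  0. -0.] 0.025065232999622704 39.9990838766098 21.4
```

Emit:
apply_moves([
  [0,0,-0.0009,0.001,0,0,0],
  [0,0,0,0.001,0,0,0],
  [0,0,0,0.001,0,0,0],
  [0,0,0,0.0005,0,0,0],
  [0,0,0,0,0,0,0],
  [0,0,0,0,0,0,0],
])

```text
time_s: 21.9
tcp_pos: [0.5918, -0.2585, 0.1395]
eef_rot: [180.0, -0.0, -0.0]
contact_force: [-2.9, 1.9, 3.9]
gripper_width: 0.0252
gripper_force: 40.0
```

```bash
python3 tcp.py
```

```text
[ 0.59182 -0.25847  0.13949] [179.995 359.988 359.99 ] [-2.8  2.5  5.1] [ 0.96  1.12 -0.  ] 0.025263137195361596 40.00120460987091 22.2
```

Emit:
apply_moves([
  [0,0,0,-0.002,0,0,0],
  [0,0,0,0,0,0,0],
  [0,0,0,0,0,0,0],
])

```text
time_s: 22.45
tcp_pos: [0.5919, -0.2586, 0.1406]
eef_rot: [-180.0, 0.0, -0.0]
contact_force: [-0.6, 0.2, -3.1]
gripper_width: 0.0251
gripper_force: 40.0
```

```bash
python3 tcp.py; python3 - <<'E'
from h import *
for n in ['side']:
    c=cap(n); P=pts(c); h,w=P.shape[:2]
    # tin wall points (side) : cylinder fit
    m=(P[:,:,2]>.01)&(P[:,:,2]<.055)&(np.hypot(P[:,:,0]-.592,P[:,:,1]+.2585)<.075)&(np.hypot(P[:,:,0]-.592,P[:,:,1]+.2585)>.055)
    print(m.sum(),circ(P[m][:,:2]))
    m=(P[:,:,2]>.068)&(P[:,:,2]<.083)&(np.hypot(P[:,:,0]-.592,P[:,:,1]+.2585)<.085)&(np.hypot(P[:,:,0]-.592,P[:,:,1]+.2585)>.066)
    print('skirt',m.sum(),circ(P[m][:,:2]))
    m=(P[:,:,2]>.093)&(P[:,:,2]<.117)&(np.hypot(P[:,:,0]-.592,P[:,:,1]+.2585)<.035)
    print('neck',m.sum(),circ(P[m][:,:2]))
E
```

```text
[ 0.59176 -0.25852  0.14062] [1.80006e+02 2.40000e-02 3.59975e+02] [-0.7  0.4 -3. ] [-0.04 -0.06  0.01] 0.02514160634909824 39.999398589134216 22.75
467 (array([ 0.59370895, -0.25536451]), np.float64(0.06541727729115518), np.int64(265))
skirt 281 (array([ 0.59091799, -0.2545807 ]), np.float64(0.07470434751684546), np.int64(138))
neck 131 (array([ 0.59037687, -0.25153554]), np.float64(0.023626867098822016), np.int64(66))
```

```bash
cat > az.py <<'E'
from h import *
c=cap('side'); P=pts(c); h,w=P.shape[:2]; o=c['T'][:3,3]
ctr=np.array([.592,-.2575]); r=np.hypot(P[:,:,0]-ctr[0],P[:,:,1]-ctr[1])
d0=ctr-o[:2]; L=np.hypot(*d0); a0=np.arctan2(d0[1],d0[0]); t=np.array([-np.sin(a0),np.cos(a0)]); print('lateral dir',t.round(3))
def edge(name,z0,z1,rm,rad):
    res=[]
    for v in range(h):
        u=np.nonzero((P[v,:,2]>z0)&(P[v,:,2]<z1)&(r[v]<rm))[0]
        if len(u)<15: continue
        g=[]
        for uu in (u.min()-.5,u.max()+.5):
            d=rays(c,[[uu,v]])@c['T'][:3,:3].T; g.append(np.arctan2(d[0,1],d[0,0])-a0)
        res.append([np.mean(g)*L*1000, np.sin(abs(g[1]-g[0])/2)*L*1000])
    res=np.array(res); k=np.abs(res[:,1]-rad)<4
    print(name,len(res),k.sum(),'offset mm',np.median(res[k],0).round(2),res[k].std(0).round(2))
edge('tin',.008,.055,.08,66); edge('skirt',.068,.084,.09,76); edge('neck',.092,.115,.04,27)
E
python3 az.py
```

```text
lateral dir [0.953 0.302]
tin 14 9 offset mm [ 2.16 64.68] [0.55 1.36]
skirt 21 9 offset mm [-0.6  75.07] [1.1  0.87]
neck 3 3 offset mm [-0.5 26.4] [0.03 0.03]
```

Touch forces and the side view both hint that the lid sits a little too far toward −x. I'll shift slightly and touch again to compare moments.

Emit:
apply_moves([
  [0,0.0015,0,0,0,0,0],
  [0,0,0,0.001,0,0,0],
  [0,0,0,0.001,0,0,0],
  [0,0,0,0,0,0,0],
  [0,0,0,0,0,0,0],
])

```text
time_s: 23.27
tcp_pos: [0.5936, -0.2585, 0.1395]
eef_rot: [180.0, -0.0, -0.0]
contact_force: [-0.6, 0.0, 1.7]
gripper_width: 0.0251
gripper_force: 40.0
```

```bash
python3 tcp.py; python3 az.py; python3 - <<'E'
import pickle
from h import *
# colour-edge azimuth of the tin wall in the first side picture
c=pickle.load(open('side0.pkl','rb')); c1=cap('side')
o=c['T'][:3,3]
for nm,cc,pp in (('tin before',c,66),('tin now',c1,66)):
    g=cv2.GaussianBlur(cv2.cvtColor(cc['frame'],cv2.COLOR_RGB2GRAY),(3,3),0).astype(float)
    ctr=np.array([.592,-.2575]); d0=ctr-o[:2]; L=np.hypot(*d0); a0=np.arctan2(d0[1],d0[0]); t=np.array([-np.sin(a0),np.cos(a0)])
    out=[]
    for z in np.arange(.022,.05,.003):
        e=[]
        for s in (-1,1):
            al=a0+s*np.arcsin(.066/L); q=o[:2]+np.array([np.cos(al),np.sin(al)])*L*np.cos(np.arcsin(.066/L))
            uv=proj(cc,[[*q,z]])[0]; k=np.arange(-6,6.01,.1)
            row=cv2.remap(g.astype(np.float32),(uv[0]+k).astype(np.float32)[None],np.full((1,len(k)),uv[1],np.float32),cv2.INTER_CUBIC)[0]
            G=np.abs(np.gradient(row)); j=G.argmax(); d=rays(cc,[[uv[0]+k[j],uv[1]]])@cc['T'][:3,:3].T; e.append((np.arctan2(d[0,1],d[0,0])-a0)*L*1000)
        out.append([np.mean(e),abs(e[1]-e[0])/2])
    print(nm,np.median(out,0).round(2),np.std(out,0).round(2))
E
```

```text
[ 0.5936  -0.25855  0.1395 ] [179.986 359.958 359.992] [-0.7  0.5  4.4] [0.48 0.39 0.02] 0.025251079040257272 40.0009685754776 23.5667
lateral dir [0.953 0.302]
tin 13 8 offset mm [ 2.11 64.56] [1.03 1.29]
skirt 20 10 offset mm [ 2.66 76.14] [0.73 1.43]
neck 4 4 offset mm [ 2.79 26.41] [0.03 0.04]
tin before [ 0.84 66.19] [0.54 1.26]
tin now [-4.36 72.23] [2.88 2.41]
```

```bash
python3 - <<'E'
import pickle
from h import *
from scipy.optimize import least_squares
def rim(c,ctr,R,z,srch=.008,sel=None):
    g=cv2.GaussianBlur(cv2.cvtColor(c['frame'],cv2.COLOR_RGB2GRAY),(3,3),0).astype(np.float32)
    ctr=np.array(ctr)
    for it in range(3):
        pts_=[]
        for a in np.radians(np.arange(0,360,4)):
            rr=np.arange(R-srch,R+srch,.0003); q=ctr+rr[:,None]*[np.cos(a),np.sin(a)]
            uv=proj(c,np.c_[q,np.full(len(q),z)]).astype(np.float32)
            G=np.abs(np.gradient(cv2.remap(g,uv[:,0][None],uv[:,1][None],cv2.INTER_CUBIC)[0])); j=G.argmax()
            if G[j]>1 and 2<j<len(rr)-3: pts_.append(q[j])
        p=np.array(pts_); f=least_squares(lambda x:np.hypot(*(p-x[:2]).T)-x[2],[*ctr,R],loss='soft_l1',f_scale=.0007)
        f2=least_squares(lambda x:np.hypot(*(p-x).T)-R,ctr,loss='soft_l1',f_scale=.0007); ctr=f2.x
    return f.x.round(4),f2.x.round(4),len(p),np.abs(f2.fun).mean().round(5)
for n in ('top0.pkl','side0.pkl'):
    c=pickle.load(open(n,'rb')); print(n)
    print('plate',rim(c,[.612,.007],.076,.020)); print('tin outer',rim(c,[.591,-.256],.066,.075,.004)); print('tin inner',rim(c,[.591,-.256],.062,.075,.004))
c,s=pickle.load(open('w5.pkl','rb')); print('wrist tin',rim(c,[.5917,-.2585],.066,.075,.004),rim(c,[.5917,-.2585],.062,.075,.003))
E
```

```text
top0.pkl
plate (array([0.6134, 0.0069, 0.0749]), array([0.6135, 0.007 ]), 90, np.float64(0.00117))
tin outer (array([ 0.5913, -0.2563,  0.0642]), array([ 0.5928, -0.257 ]), 48, np.float64(0.00134))
tin inner (array([ 0.5905, -0.2552,  0.063 ]), array([ 0.5905, -0.2552]), 87, np.float64(0.0012))
side0.pkl
plate (array([0.6101, 0.0123, 0.0749]), array([0.6104, 0.0118]), 75, np.float64(0.00176))
tin outer (array([ 0.5855, -0.2551,  0.0662]), array([ 0.5856, -0.2551]), 34, np.float64(0.00094))
tin inner (array([ 0.5904, -0.2526,  0.0604]), array([ 0.589 , -0.2514]), 38, np.float64(0.00118))
wrist tin (array([ 0.5897, -0.2582,  0.0639]), array([ 0.5878, -0.2586]), 28, np.float64(0.00143)) (array([ 0.5918, -0.2584,  0.0618]), array([ 0.5917, -0.2584]), 75, np.float64(0.00036))
```

The wrist inner-rim fit is tight: (0.5917, −0.2584), r 61.8 mm, residual 0.36 mm. The other views are too coarse, so I'll return to that centre and seat the lid.

Emit:
apply_moves([
  [0,0,0,-0.002,0,0,0],
  [0,-0.0016,0,0,0,0,0],
  [0,0,0,0.001,0,0,0],
  [0,0,0,0.001,0,0,0],
  [0,0,0,0.0003,0,0,0],
  [0,0,0,0,0,0,0],
])

```text
time_s: 24.17
tcp_pos: [0.5912, -0.2585, 0.1395]
eef_rot: [180.0, 0.0, -0.0]
contact_force: [-4.7, 3.3, 7.4]
gripper_width: 0.0249
gripper_force: 40.0
```

```bash
python3 tcp.py
```

```text
[ 0.59116 -0.25844  0.13949] [1.79997e+02 3.90000e-02 3.59990e+02] [-4.1  2.   7.9] [ 1.    1.6  -0.05] 0.02518324114694625 40.00162661075592 24.4667
```

Emit:
apply_moves([
  [0,0,0,-0.002,0,0,0],
  [0,0.0011,0,0,0,0,0],
  [0,0,0,0,0,0,0],
  [0,0,0,0.001,0,0,0],
  [0,0,0,0.0007,0,0,0],
  [0,0,0,0,0,0,0],
])

```text
time_s: 24.97
tcp_pos: [0.5929, -0.2586, 0.1395]
eef_rot: [180.0, -0.0, -0.0]
contact_force: [-2.0, 0.5, 4.4]
gripper_width: 0.0252
gripper_force: 40.0
```

```bash
python3 tcp.py
```

```text
[ 0.59291 -0.25854  0.13951] [179.988 359.983 359.993] [-2.4  2.   5.4] [ 0.66  0.97 -0.05] 0.024954663147093954 40.001251101493835 25.2667
```

Emit:
apply_moves([
  [0.45,0,0,0,0,0,0],
  [0.45,0,0,0,0,0,0],
  [0.45,0,0,0,0,0,0],
  [0.45,0,0,0,0,0,0],
  [0.45,0,0,-0.01,0,0,0],
  [0.45,0,0,-0.02,0,0,0],
  [0.45,0,0,-0.03,0,0,0],
  [1,0,0,-0.02,0,0,0],
  [1,0,0,0,0,0,0],
  [1,0,0,0,0,0,0],
])

```text
time_s: 26.1
tcp_pos: [0.5937, -0.2587, 0.2214]
eef_rot: [180.0, -0.2, -0.0]
contact_force: [-0.8, -0.9, -0.8]
gripper_width: 0.0539
gripper_force: 0.0
```

```bash
python3 knob.py 0.063; python3 - <<'E'
from h import *
A=[]
for k in range(5):
    c=cap('wrist','w7.png' if k==0 else None); P=pts(c); A.append(P)
P=np.median(A,0); t=get_state()['tcp_pos']
r=np.hypot(P[:,:,0]-.592,P[:,:,1]+.2585)
def plane(m,n):
    Q=P[m]; 
    for _ in range(4):
        s=np.linalg.lstsq(np.c_[Q[:,:2]-[.592,-.2585],np.ones(len(Q))],Q[:,2],rcond=None)[0]; e=np.abs(np.c_[Q[:,:2]-[.592,-.2585],np.ones(len(Q))]@s-Q[:,2]); Q=Q[e<3*np.median(e)+1e-4]
    print(n,len(Q),'tilt deg',np.degrees(s[:2]).round(2),'z',s[2].round(4))
plane((r>.032)&(r<.073)&(np.abs(P[:,:,2]-.083)<.012),'plate')
plane((r>.09)&(np.abs(P[:,:,2])<.012),'table')
plane((r<.011)&(np.abs(P[:,:,2]-.145)<.006),'knobtop')
E
```

```text
tcp [ 0.5925  -0.2584   0.21868]
knob-tcp, neck-tcp [-0.0001 -0.0007  0.013  -0.0016  0.0009  0.0267]
0.07367849263643231 [-0.8  0.3 -0.3]
plate 12978 tilt deg [-0.07  0.  ] z 0.0825
table 93028 tilt deg [-0.05 -0.  ] z -0.0005
knobtop 674 tilt deg [-0.16 -0.21] z 0.1445
```

View pics/w7.png

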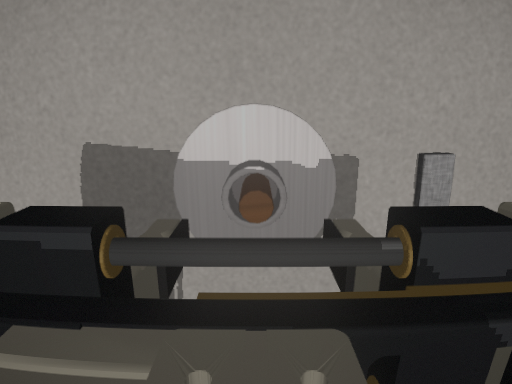

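The picture shows the lids seated and level at (256,180), with the knob inside the neck; plate z is 82.5 mm and knob top 144.5 mm, as they should be. Now the neck.

Emit:
apply_moves([
  [1,-0.0016,-0.0009,0,0,0,0],
  [1,0,0,0,0,0,0],
  [1,0,0,0.03,0,0,0],
  [1,0,0,0.03,0,0,0],
  [1,0,0,0.02,0,0,0],
  [1,0,0,0.015,0,0,0],
  [1,0,0,0.01,0,0,0],
  [1,0,0,0.0045,0,0,0],
  [1,0,0,0,0,0,0],
  [1,0,0,0,0,0,0],
], newtons=30)

```text
time_s: 27.43
tcp_pos: [0.5918, -0.2577, 0.1103]
eef_rot: [180.0, -0.0, -0.0]
contact_force: [0.4, -0.1, -0.0]
gripper_width: 0.0877
gripper_force: 0.0
```

```bash
python3 tcp.py
```

```text
[ 0.59184 -0.25773  0.11064] [179.98  359.902 359.989] [-1.   0.1 -0.8] [-0.07  0.    0.05] 0.08760312055375372 0.0 27.7333
```

Close, then lift straight up slowly.

Emit:
apply_moves([
  [0.4,0,0,0,0,0,0],
  [0.4,0,0,0,0,0,0],
  [0.4,0,0,0,0,0,0],
  [0.4,0,0,0,0,0,0],
  [0.4,0,0,0,0,0,0],
  [0.4,0,0,0,0,0,0],
  [0.4,0,0,0,0,0,0],
  [0.4,0,0,0,0,0,0],
])

```text
time_s: 28.4
tcp_pos: [0.5912, -0.2576, 0.1095]
eef_rot: [-180.0, 0.0, -0.0]
contact_force: [0.2, 1.0, -0.1]
gripper_width: 0.0525
gripper_force: 30.0
```

```bash
python3 tcp.py
```

```text
[ 0.59123 -0.25758  0.10949] [1.80002e+02 3.00000e-03 3.59980e+02] [ 0.4 -0.1  0.1] [ 0.02 -0.01 -0.04] 0.05239594581022537 29.999904710148257 28.7
```

Emit:
apply_moves([
  [0.4,0,0,-0.002,0,0,0],
  [0.4,0,0,-0.004,0,0,0],
  [0.4,0,0,-0.007,0,0,0],
  [0.4,0,0,-0.01,0,0,0],
  [0.4,0,0,-0.012,0,0,0],
  [0.4,0,0,-0.015,0,0,0],
  [0.4,0,0,-0.02,0,0,0],
  [0.4,0,0,-0.02,0,0,0],
  [0.4,0,0,-0.02,0,0,0],
  [0.4,0,0,-0.015,0,0,0],
  [0.4,0,0,-0.008,0,0,0],
  [0.4,0,0,-0.003,0,0,0],
  [0.4,0,0,0,0,0,0],
  [0.4,0,0,0,0,0,0],
  [0.4,0,0,0,0,0,0],
])

```text
time_s: 29.95
tcp_pos: [0.5907, -0.2574, 0.2443]
eef_rot: [-180.0, 0.1, -0.0]
contact_force: [-0.1, -0.7, -2.2]
gripper_width: 0.0524
gripper_force: 30.0
```

```bash
python3 tcp.py; python3 - <<'E'
from h import *
c=cap('side'); p=proj(c,[[.5917,-.2585,.14]])[0].astype(int)
a=c['frame'][p[1]-60:p[1]+60,p[0]-70:p[0]+70,::-1]; cv2.imwrite('pics/s8.png',cv2.resize(a,None,fx=5,fy=5,interpolation=cv2.INTER_CUBIC))
P=pts(c); r=np.hypot(P[:,:,0]-.592,P[:,:,1]+.2585)
m=(r<.018)&(P[:,:,2]>.095)&(P[:,:,2]<.155); print('knob z max',np.percentile(P[m][:,2],[5,95]) if m.sum() else 0,m.sum())
m=(r<.085)&(r>.06)&(P[:,:,2]>.165); print('outer lid z',np.percentile(P[m][:,2],[2,50,98]))
m=(r<.062)&(r>.02)&(P[:,:,2]>.06)&(P[:,:,2]<.1); Q=P[m]; print('inner flange',len(Q),np.median(Q[:,2]),np.degrees(np.linalg.lstsq(np.c_[Q[:,:2]-Q[:,:2].mean(0),np.ones(len(Q))],Q[:,2],rcond=None)[0][:2]))
E
```

```text
[ 0.59096 -0.25753  0.24466] [1.80014e+02 8.10000e-02 3.59980e+02] [ 0.3 -0.2 -1.7] [ 0.02 -0.06 -0.02] 0.052524192132590714 29.99964300661304 30.25
knob z max [0.09811549 0.1444702 ] 121
outer lid z [0.20135036 0.21653246 0.38373576]
inner flange 404 0.07705395195847736 [ 0.50011111 -0.40033426]
```

View pics/s8.png

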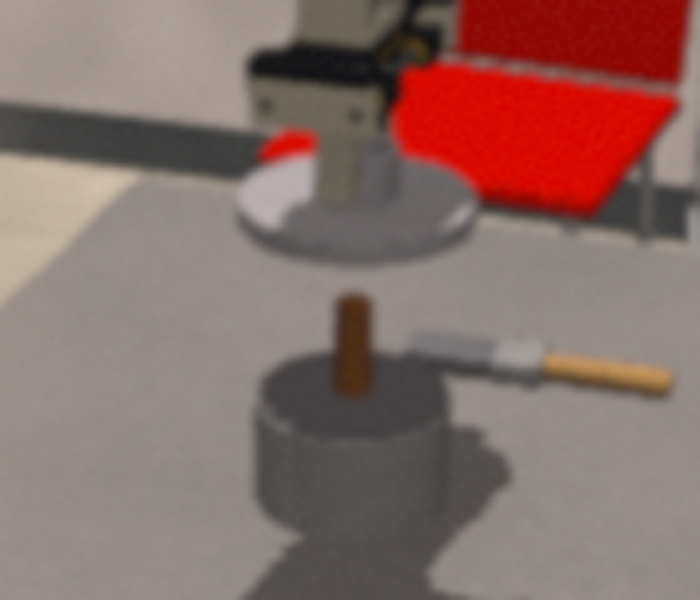

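The crop shows the outer lid held level at (355,205). The inner lid is seated on the tin, with its knob upright at (353,345). The lid's lower edge is about 5.5 cm above the knob top.

```bash
python3 -c "
from plant import close_job; print(close_job())"
```

```text
the job is handed in; nothing more can be done
None
```

The job is done and handed in: both tablets are in the tin, the peg is in the tray, the inner lid is seated on the tin, and the outer lid is held level about 5.5 cm above the knob.

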